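# Press the mended bamboo tier onto its base with a toggle clamp

### The job

Take the loose bamboo tier that has the bridge handle, seat it flat on the bottom tier's two pegs, and swing the toggle clamp arm over centre so that its rubber foot presses the bridge. Let go and leave it clamped by itself for about three seconds so the sticky pads take, then swing the arm all the way back to its parked stop, leaving the tier seated and everything else on the shelf where it was.

Things in the scene. Friction and masses are not known exactly. Their poses are not given: they have to be found in the camera images.
- tier: Loose bamboo tray, 0.2 to 0.45 kg, 150 (x) x 130 (y) mm, rim 30 high, walls and floor 8 thick. Bridge handle: wall 12 thick (y), top 50 above the underside, along x through the middle; compartments beside it 51 wide. Two 17 mm holes in the floor at x, y (52, 36) and (-52, -36): fits either way round. Origin: underside centre, z up. Starts on the shelf left or right of the press.
- press: Fixed press: board with the bottom tier, a bamboo box 150 x 130 mm, flat top 42 mm above the shelf; on its +y side, 17 mm off, a steel clamp bracket 124 mm high. On the box two pegs, 12 mm thick, 15 high, tapered tips, at x, y (52, 36) and (-52, -36) mm; flat grey sticky pads at the other corners. Origin: shelf level under the box's middle; x along the 150 mm side and hinge axis, y to the bracket.
- seat (a point): Middle of the bottom tier's flat top, 42 mm above the shelf, axes as the press. The seated tier has its origin here, its x along this x (either way round).
- hinge (a point): On the clamp arm's hinge axis, which runs along the press's x: 95 mm in press +y from its origin, 112 mm above the shelf. Does not move with the arm.
- handle (a point): Grip point on the clamp's black handle bar, moves with the arm. Bar: round, 14 mm thick, 120 long, parallel to the hinge axis, 150 mm from it; the 16 mm wide arm joins its middle, this point is 40 mm to press -x of that. Parked: 106 mm above the hinge and 106 mm from it in press +y. Clamping: level with the hinge, 150 mm in press -y. The rubber foot is 95 mm from the hinge.
- clamp (a joint): Clamp arm angle, rad. 0: parked on its stop, leaning 45 degrees back from upright, away from the tier. 0.785: upright. About 2.36: level, foot on the seated tier's bridge. 2.50: lower stop, no tier under it. A spring drives it from about 0.9 (centre) to either end, slowly (damped); it takes up to about 5 N at the bar to lift it off an end, 2 to 3 N more to move.
- plain_tray: Bystander: bamboo tray of the same outline, 150 x 130 x 30 mm, with no bridge and no holes; it starts on the other side of the press from the tier. Origin: underside centre.
- polish: Bystander: glass nail polish bottle, 32 mm in diameter, 75 mm high. Origin: underside centre.
- comb: Bystander: wooden comb, 160 x 45 x 8 mm, lying flat. Origin: underside centre, x along its length.
- clip: Bystander: plastic hair clip, 85 x 24 x 29 mm. Origin: underside centre, x along its length.
- jar: Bystander: white cream jar, 64 mm in diameter, 50 mm high. Origin: underside centre.
Things that resemble listed ones, but are neither listed nor needed, are in the scene too. What is shaped like the tier but orange is not meant.

How it is judged:
On the way, in this order (a step that is already met when the one before it is completed fails the run):
1. the bridge tier is seated on the two pegs and let go (horizontal distance between tier and seat below 0.005 m and z of tier in the frame of seat between -0.003 and 0.003 m and angle between the x axis of tier and the x axis of seat, either way round below 0.07 rad and angle between tier's own z axis and vertical below 0.03 rad and contact force between the fingers and anything else below 0.5 N), for 0.2 s.
2. the arm is over centre, its foot pressing the seated tier, with the robot touching nothing, for 2.5 s (all of step 1 and value of joint clamp above 2.29 rad), for 2.5 s.
3. the arm is swung back to its parked stop (value of joint clamp below 0.08 rad), for 0.2 s.
At the end, for the whole second after the job is handed in: The bridge tier rests on the bottom tier within 5 mm and 0.07 rad (either way round), underside within 3 mm of its top, tilt under 0.03 rad; the clamp arm is within 0.08 rad of its parked stop; plain tray, bottle, comb, clip and jar are within 30 mm of their starts (horizontal distance between tier and seat below 0.005 m and z of tier in the frame of seat between -0.003 and 0.003 m and angle between the x axis of tier and the x axis of seat, either way round below 0.07 rad and angle between tier's own z axis and vertical below 0.03 rad and value of joint clamp below 0.08 rad and linear speed of tier below 0.01 m/s and distance of each of plain_tray, polish, comb, clip, jar from where it was at the start of the episode below 0.03 m); the robot touches nothing.
It fails at once if the plain tray is pushed more than 30 mm (distance of plain_tray from where it was at the start of the episode above 0.03 m).
It fails at once if the nail polish bottle is pushed more than 30 mm (distance of polish from where it was at the start of the episode above 0.03 m).
It fails at once if the comb is pushed more than 30 mm (distance of comb from where it was at the start of the episode above 0.03 m).
It fails at once if the hair clip is pushed more than 30 mm (distance of clip from where it was at the start of the episode above 0.03 m).
It fails at once if the cream jar is pushed more than 30 mm (distance of jar from where it was at the start of the episode above 0.03 m).
It also fails if it takes over 72 s, if anything falls off the work surface, if the arm or the gripper's body presses on something with over 40 N, if the wrist force passes 120 N, or if a joint passes its speed limit or range.

### The arm

A 6-joint arm with a two-finger parallel gripper is mounted at the origin on the work surface. World frame = base frame: x ahead of the robot, y to its left, z up, the work surface at z = 0. Lengths are in m, angles in rad, forces in N, time in s.
With the tool pointing down it reaches from about 0.375 to 0.9 m from the base axis. Payload 3.1 kg.
Tool frame: the origin (TCP) lies between the finger pads; the fingertips stand 17 mm ahead of it and the grasp point (between the pads) lies 2 mm behind it (robot.nose_length is the distance from the TCP to the fingertips, in m); z points along the fingers, y is the line along which they close (so a half turn about z gives the same grasp; the last joint's range is limited). The gripper opens to 87 mm and grips with 3 to 60 N. Pads are 19 mm wide; open, the fingers measure 117 mm over their backs; the gripper's body (75 mm by 190 mm) begins 51 mm behind the grasp point.
Start: joints at [-1.341, 0.527, 1.433, -0, 1.181, -0.178], TCP at [0.248, -0.573, 0.24] pointing down, gripper open.
Joint ranges: [-3.08, 3.08], [-0.75, 2.2], [0.22, 2.44], [-1.43, 4.57], [0, 2.65], [-2.85, 2.85]. Speed limits (rad/s): [2.79, 2.79, 3.14, 3.14, 3.14, 3.14].

### API

Orientations are given as a unit quaternion [x, y, z, w].
In Python, from rig import robot, cams gives the robot as it stands.
- The arm moves only by the shell command python3 -m pendant 'ROWS' [FORCE]. ROWS is JSON, a list of rows, each an object with "jaw": the opening, from 0 (shut) to 1 (fully open); "linear": the shift along the tool's x, y, z in cm, a list of three; "twist": the turn about the tool's z in degrees. A call has 1 to 12 rows; each row shifts and turns the commanded pose from where the row before left it, along the tool's axes as they then stand; what a row does not reach is not made up. A row lasts 1/12 s, in which the tool goes at most 41.7 mm and 7.16 degrees, less where a joint would pass 70% of its speed; a pose out of reach is approached as far as the arm can. A call is refused whole if a number of a shift passes 4.17 or a number of a turn 7.16, either way. A call with a gripper value outside its range is refused whole. The fingers move at their own pace and stop on an object; FORCE is the grip in N (left out, the last holds). Time passes only in rows, so rows that do not move let the fingers close. It gives the time, the measured TCP pose, the force, the opening and the grip force at its end, in the units of the state.
- robot.get_obs(): the state, without advancing time (a new reading comes with each control period).
- cams.camera(name): name is "scene" or "top" or "wrist"; returns a dict with "color" (480x640x3 uint8, blue, green, red), "depth" (480x640 float32, m along the optical axis (not along the pixel's ray), 0 where there is no reading), "fov_y" (degrees; the focal length in pixels is half the picture's height over the tangent of half this angle, whatever the lens; pixels are square), "cx", "cy" (the principal point, pixels), "k1" (the pictures are not rectified: a ray, as slopes to the right and down, at radius r is drawn at 1 + k1 r^2 times it, then the intrinsics apply), "view" (4x4, takes a point from world to camera coordinates). Camera axes: x right, y down, z forward; pixel columns grow to the right and rows downward; lengths in m; the calibration is good to about 2 mm. A picture is of the moment at which its call begins.
- robot.hand_in(): hands the job in; it is judged then, once.
The state is a dict: "time": time; "q": joint angles; "joint_velocities": joint speeds; "joint_torque": joint torques, N m; "position": TCP position; "tool_rot": TCP orientation; "ft_force": force on the tool from outside, world axes, zero at the start; "moment": the same for the moment, N m; "grip_width": finger opening in m; "grip_force": force on a finger pad.
Only numpy, scipy, OpenCV 4.12 (cv2) and the standard library are available. Lean on these libraries where they do the work, as an engineer would, in place of code of your own. Each camera call takes 0.05 s, during which the arm holds its last target. There are 200 camera calls.

## Working session

There is one attempt and no reset: what is moved stays moved. The work goes in short steps, Python scripts to look and compute and a shell command to move; the robot and the scene stay as the last step left them, time stands still between calls to the robot, and variables do not carry over. Pictures are saved under pics/ and viewed, at most 10 in all, crops included, and the job is handed in when it is done.

```bash
ls; mkdir -p pics; cat > h.py <<'E'
import numpy as np, cv2
from rig import robot, cams
def K(c):
    f=240/np.tan(np.radians(c["fov_y"])/2)
    return np.array([[f,0,c["cx"]],[0,f,c["cy"]],[0,0,1.]])
def cloud(c):
    """world xyz for each pixel"""
    h,w=c["depth"].shape
    u,v=np.meshgrid(np.arange(w),np.arange(h))
    p=np.stack([u,v],-1).reshape(-1,1,2).astype(np.float64)
    # k1 model = cv2 radial
    n=cv2.undistortPoints(p,K(c),np.array([c["k1"],0,0,0.])).reshape(h,w,2)
    d=c["depth"].astype(float)
    P=np.stack([n[...,0]*d,n[...,1]*d,d],-1)
    T=np.linalg.inv(np.array(c["view"]))
    W=P@T[:3,:3].T+T[:3,3]
    W[d==0]=np.nan
    return W
def proj(c,X):
    V=np.array(c["view"]); r,_=cv2.Rodrigues(V[:3,:3])
    return cv2.projectPoints(np.atleast_2d(X).astype(float),r,V[:3,3],K(c),np.array([c["k1"],0,0,0.]))[0].reshape(-1,2)
E
python3 - <<'E'
from h import *
for n in ("top","scene"):
    c=cams.camera(n); cv2.imwrite(f"pics/{n}0.png",c["color"]); np.savez(f"{n}0.npz",**c)
    W=cloud(c); print(n,c["fov_y"],c["k1"],np.linalg.inv(c["view"])[:3,3]); 
    print(W[60:480:60,40:640:80].round(2).tolist() if 0 else np.nanmin(W.reshape(-1,3),0),np.nanmax(W.reshape(-1,3),0))
print(robot.get_obs())
E
```

```text
pics
top 47.718312762032824 -0.09141118889359033 [0.23882784 0.02714769 1.35866654]
[-0.26431269 -1.50397829 -0.77689898] [1.85245096 1.45811262 0.83667805]
scene 48.565280971694804 0.031622152580826485 [ 1.38199475 -0.44332084  0.78817704]
[-1.83792695 -0.69642591 -0.7650483 ] [0.95419667 2.75025096 0.63692958]
{'time': 0.1, 'q': array([-1.34051416e+00,  5.28366198e-01,  1.43377133e+00, -1.22736759e-05,
        1.18138828e+00, -1.78496562e-01]), 'joint_velocities': array([ 0.00065474, -0.00045193, -0.00281655, -0.00047676, -0.00078395,
       -0.00096431]), 'joint_torque': array([-1.53093156e-04, -4.40985274e+01, -1.77150500e+01,  6.34284527e-02,
        5.33715764e-02, -4.97886754e-05]), 'position': array([ 0.24831224, -0.57287749,  0.23867466]), 'tool_rot': array([ 9.79184176e-01,  2.02971463e-01, -3.06979133e-05, -9.66109277e-04]), 'ft_force': array([-0.38351157, -0.61707522,  0.3298658 ]), 'moment': array([0.01285948, 0.00459535, 0.0416962 ]), 'grip_force': 0.0, 'grip_width': 0.08702582886390078}
```

View pics/top0.png

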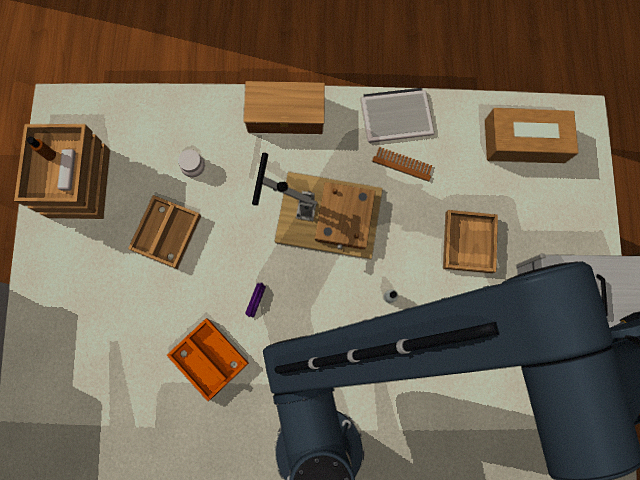

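View pics/scene0.png

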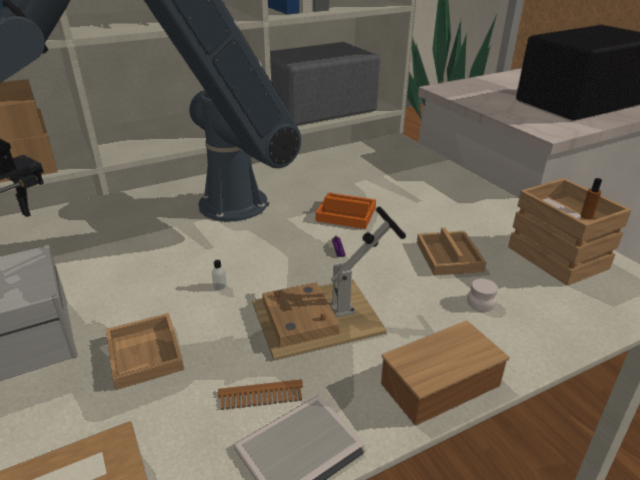

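The top view shows robot base at the bottom, world +x up and +y left. The bridge tier is at about (165,232), the press box at (347,215) with the bracket at (307,205), and the handle bar at (260,178). Bystanders: jar (191,161), clip (256,299), bottle (390,296), comb (403,163) and plain tray (470,240). The orange decoy is at (208,358). The scene view agrees with this.

```bash
python3 - <<'E'
from h import *
c=dict(np.load("top0.npz")); W=cloud(c)
s=dict(np.load("scene0.npz")); Ws=cloud(s)
print("pegs/refs shelf z", np.nanmedian(W[260:290,180:220,2]), W[232,165],W[215,347],Ws[252,450])
def rect(W,cen,rad,z0,z1,name):
    P=W.reshape(-1,3); m=(np.hypot(*(P[:,:2]-cen).T)<rad)&(P[:,2]>z0)&(P[:,2]<z1)
    Q=P[m]; r=cv2.minAreaRect((Q[:,:2]*1000).astype(np.float32)); print(name,m.sum(),r,np.median(Q[:,2]).round(4)); return Q,r
for nm,w in (("top",W),("scn",Ws)):
    t0=W[232,165][:2]; p0=W[215,347][:2]
    rect(w,t0,.11,.022,.034,nm+" tier rim"); rect(w,t0,.09,.045,.056,nm+" bridge")
    Q,_=rect(w,p0,.115,.038,.046,nm+" box")
    rect(w,p0,.1,.050,.062,nm+" pegs")
    P=w.reshape(-1,3); b=W[178,260][:2]; m=(np.hypot(*(P[:,:2]-b).T)<.1)&(P[:,2]>.18)&(P[:,2]<.26)
    Q=P[m]; print(m.sum(), Q.min(0),Q.max(0)); r=cv2.minAreaRect((Q[:,:2]*1000).astype(np.float32)); print("bar",r)
E
```

```text
pegs/refs shelf z -1.463434311066436e-05 [0.52290956 0.39273134 0.02959104] [ 0.5706578  -0.06281957  0.04304778] [0.54667858 0.38397923 0.02900851]
top tier rim 804 ((527.0406494140625, 396.1998291015625), (134.0838623046875, 149.75424194335938), 69.28843688964844) 0.0289
top bridge 257 ((527.1298217773438, 396.422607421875), (15.431724548339844, 133.11058044433594), 69.03602600097656) 0.0493
top box 2593 ((575.0322265625, -37.523033142089844), (171.9814910888672, 153.09605407714844), 81.03777313232422) 0.0418
top pegs 39 ((587.677001953125, -52.66436767578125), (138.96224975585938, 118.38771057128906), 59.81608581542969) 0.0533
564 [0.54443768 0.08196863 0.18167929] [0.66505911 0.15579691 0.23042923]
bar ((601.0260009765625, 114.7630615234375), (66.70684051513672, 120.84272003173828), 81.21491241455078)
scn tier rim 773 ((532.17822265625, 397.48309326171875), (136.5284423828125, 155.87913513183594), 69.17150115966797) 0.0297
scn bridge 187 ((530.7109375, 396.1627197265625), (15.810219764709473, 136.82838439941406), 70.7459487915039) 0.051
scn box 2669 ((580.3551635742188, -38.73127746582031), (170.9063720703125, 155.28012084960938), 80.58319854736328) 0.0435
scn pegs 73 ((562.5189208984375, -25.517898559570312), (136.4852294921875, 84.01622772216797), 25.258525848388672) 0.0547
555 [0.54930828 0.08051981 0.18048788] [0.67342243 0.15476386 0.22851031]
bar ((607.5440063476562, 112.733642578125), (65.53227996826172, 125.70362854003906), 81.16551208496094)
```

```bash
python3 - <<'E'
from h import *
from scipy.spatial.transform import Rotation as R
c=cams.camera("wrist"); o=robot.get_obs(); print(np.array(c["view"]).shape,c["fov_y"],c["k1"],c["cx"],c["cy"])
T=np.eye(4);T[:3,:3]=R.from_quat(o["tool_rot"]).as_matrix();T[:3,3]=o["position"]
print("cam in tool\n",(np.linalg.inv(T)@np.linalg.inv(c["view"])).round(4)); np.savez("wrist0.npz",**c)
t=dict(np.load("top0.npz")); W=cloud(t).reshape(-1,3)
# press frame fit: angle -9deg, center guess
a=np.radians(-9.0); X=np.array([np.cos(a),np.sin(a)]);Y=np.array([-X[1],X[0]])
m=(np.hypot(*(W[:,:2]-[.571,-.05]).T)<.13)&(W[:,2]>.0385)&(W[:,2]<.0455)
L=np.c_[W[m,:2]@X,W[m,:2]@Y]; 
print("x range",np.percentile(L[:,0],[0,1,2,50,98,99,100]).round(4)); print("y",np.histogram(L[:,1],bins=np.arange(-.2,.06,.01)))
yy=L[:,1]; print("y lo",np.percentile(yy,[0,1,2]))
m=(np.hypot(*(W[:,:2]-[.571,-.05]).T)<.3)&(W[:,2]>.07); L=np.c_[W[m,:2]@X,W[m,:2]@Y,W[m,2]]
for y0 in np.arange(-.08,.16,.01):
    k=(L[:,1]>=y0)&(L[:,1]<y0+.01)&(L[:,2]<.24)
    if k.any(): print(round(y0,2),k.sum(),L[k].min(0).round(3),L[k].max(0).round(3))
E
```

```text
(4, 4) 68.24268313878743 -0.0020930589063294937 316.17421459607755 239.72831513142793
cam in tool
 [[ 7.000e-04 -9.517e-01 -3.070e-01  8.350e-02]
 [ 1.000e+00  3.000e-04  1.100e-03 -1.300e-03]
 [-1.000e-03 -3.070e-01  9.517e-01 -1.446e-01]
 [ 0.000e+00  0.000e+00  0.000e+00  1.000e+00]]
x range [0.4973 0.5    0.5016 0.5729 0.6467 0.648  0.6504]
y (array([  0,   0,   0,   0,   0,   0,   0,   0,   0,   0,   0,   0,   0,
         0,   0,   0,  49, 188, 191, 172, 193, 183, 178, 192, 188]), array([-2.00000000e-01, -1.90000000e-01, -1.80000000e-01, -1.70000000e-01,
       -1.60000000e-01, -1.50000000e-01, -1.40000000e-01, -1.30000000e-01,
       -1.20000000e-01, -1.10000000e-01, -1.00000000e-01, -9.00000000e-02,
       -8.00000000e-02, -7.00000000e-02, -6.00000000e-02, -5.00000000e-02,
       -4.00000000e-02, -3.00000000e-02, -2.00000000e-02, -1.00000000e-02,
        1.66533454e-16,  1.00000000e-02,  2.00000000e-02,  3.00000000e-02,
        4.00000000e-02,  5.00000000e-02]))
y lo [-0.03307047 -0.03143221 -0.03001126]
0.1 9 [0.572 0.104 0.098] [0.579 0.11  0.107]
0.11 67 [0.557 0.111 0.07 ] [0.592 0.12  0.128]
0.12 114 [0.554 0.12  0.07 ] [0.827 0.13  0.128]
0.13 172 [0.557 0.13  0.072] [0.856 0.14  0.133]
0.14 150 [0.557 0.14  0.071] [0.852 0.15  0.145]
0.15 128 [0.567 0.15  0.07 ] [0.849 0.16  0.156]
```

```bash
R='x'; python3 -m pendant '[{"jaw":0.45,"linear":[2.16,-1.94,-0.46],"twist":0},{"jaw":0.45,"linear":[2.16,-1.94,-0.46],"twist":0},{"jaw":0.45,"linear":[2.16,-1.94,-0.46],"twist":0},{"jaw":0.45,"linear":[2.16,-1.94,-0.46],"twist":0},{"jaw":0.45,"linear":[2.16,-1.94,-0.46],"twist":0},{"jaw":0.45,"linear":[2.16,-1.94,-0.46],"twist":0},{"jaw":0.45,"linear":[2.16,-1.94,-0.46],"twist":0},{"jaw":0.45,"linear":[2.16,-1.94,-0.46],"twist":0},{"jaw":0.45,"linear":[2.16,-1.94,-0.46],"twist":0},{"jaw":0.45,"linear":[2.16,-1.94,-0.46],"twist":0}]' 30
python3 -m pendant '[{"jaw":0.45,"linear":[2.16,-1.94,-0.46],"twist":0},{"jaw":0.45,"linear":[2.16,-1.94,-0.46],"twist":0},{"jaw":0.45,"linear":[2.16,-1.94,-0.46],"twist":0},{"jaw":0.45,"linear":[2.16,-1.94,-0.46],"twist":0},{"jaw":0.45,"linear":[2.16,-1.94,-0.46],"twist":0},{"jaw":0.45,"linear":[2.16,-1.94,-0.46],"twist":0},{"jaw":0.45,"linear":[2.16,-1.94,-0.46],"twist":0},{"jaw":0.45,"linear":[2.16,-1.94,-0.46],"twist":0},{"jaw":0.45,"linear":[2.16,-1.94,-0.46],"twist":0},{"jaw":0.45,"linear":[2.16,-1.94,-0.46],"twist":0}]'
python3 -m pendant '[{"jaw":0.45,"linear":[0,0,0],"twist":6.5},{"jaw":0.45,"linear":[0,0,0],"twist":6.5},{"jaw":0.45,"linear":[0,0,0],"twist":6.5},{"jaw":0.45,"linear":[0,0,0],"twist":6.5},{"jaw":0.45,"linear":[0,0,0],"twist":6.5},{"jaw":0.45,"linear":[0,0,0],"twist":0},{"jaw":0.45,"linear":[0,0,0],"twist":0},{"jaw":0.45,"linear":[0,0,0],"twist":0}]'
cat >> h.py <<'E'
from scipy.spatial.transform import Rotation as R
def pose():
    o=robot.get_obs(); x=R.from_quat(o["tool_rot"]).apply([1,0,0]); return np.array(o["position"]),np.degrees(np.arctan2(x[1],x[0])),o
def delta(target):
    p,psi,o=pose(); d=R.from_quat(o["tool_rot"]).inv().apply(np.array(target)-p)*100
    print("pos",p.round(4),"psi",psi.round(2),"tool cm",d.round(2))
E
python3 - <<'E'
from h import *
c=cams.camera("wrist"); cv2.imwrite("pics/w1.png",c["color"]); np.savez("w1.npz",**c); print(pose()[:2])
E
```

```text
time: 0.98
position: [0.3698, -0.3081, 0.2856]
tool_rot: [0.979, 0.203, -0.0, -0.0]
ft_force: [0.9, 0.2, -0.0]
grip_width: 0.0398
grip_force: 0.0
time: 1.82
position: [0.4907, -0.0442, 0.3316]
tool_rot: [0.979, 0.203, -0.0, -0.0]
ft_force: [0.3, -0.4, -0.5]
grip_width: 0.0392
grip_force: 0.0
time: 2.48
position: [0.4905, -0.0457, 0.3314]
tool_rot: [0.997, -0.078, -0.0, -0.0]
ft_force: [0.4, -1.2, 0.4]
grip_width: 0.0393
grip_force: 0.0
(array([ 0.49050813, -0.04571525,  0.33145648]), np.float64(-8.972441815546162))
```

View pics/w1.png

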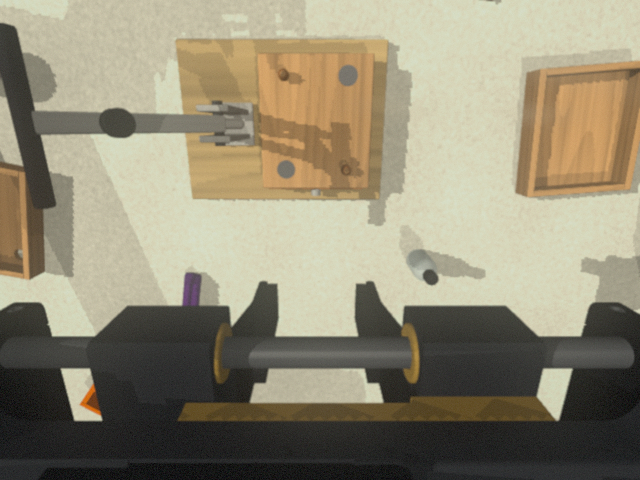

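The wrist picture shows the press with the box from (258,53) to (373,188). The pegs are at (283,74) and (346,170), the pads at (348,75) and (286,169), and the bar runs from (10,30) to (43,205).

```bash
cat > press.py <<'E'
from h import *
def fit(c):
    W=cloud(c); Z=W[...,2]
    m=((Z>.039)&(Z<.0455)); m[250:]=0; m[:,:255]=0; m[:,385:]=0
    m=cv2.morphologyEx(m.astype(np.uint8),cv2.MORPH_OPEN,np.ones((5,5)))
    n,l,s,_=cv2.connectedComponentsWithStats(m); k=1+np.argmax(s[1:,4]); Q=W[l==k]
    r=cv2.minAreaRect((Q[:,:2]*1000).astype(np.float32)); print("box",r,np.median(Q[:,2]))
    # pads: grey (low saturation) within box
    hsv=cv2.cvtColor(c["color"],cv2.COLOR_BGR2HSV); g=((hsv[...,1]<70)&(cv2.erode((l==k).astype(np.uint8),np.ones((3,3)))>0)).astype(np.uint8)
    n,l2,s,ce=cv2.connectedComponentsWithStats(g)
    pads=[np.nanmean(W[l2==i],0) for i in range(1,n) if s[i,4]>80]; print("pads",[p.round(4) for p in pads],s[1:,4])
    pm=(Z>.046)&(Z<.062); pm[:,:262]=0;pm[:,372:]=0;pm[195:]=0
    n,l3,s,ce=cv2.connectedComponentsWithStats(pm.astype(np.uint8))
    pegs=[(np.nanmean(W[l3==i],0).round(4),s[i,4],ce[i].round(1)) for i in range(1,n) if s[i,4]>5]; print("pegs",pegs)
    b=(Z>.17)&(Z<.24); b[300:]=0; b[:,60:]=0
    Q=W[b]; print("bar",cv2.minAreaRect((Q[:,:2]*1000).astype(np.float32)),Q[:,2].max())
    return pads
fit(dict(np.load("w1.npz")))
E
python3 press.py
```

```text
box ((574.843994140625, -58.74401092529297), (130.0512237548828, 149.0419464111328), 81.0294418334961) 0.04143270812245564
pads [array([ 0.6204, -0.1019,  0.0421]), array([ 0.5285, -0.0143,  0.042 ])] [300 201]
pegs [(array([ 0.6311, -0.0318,  0.0532]), np.int32(81), array([283.3,  74. ])), (array([ 0.5187, -0.0857,  0.0534]), np.int32(61), array([345.8, 169.4]))]
bar ((605.0716552734375, 134.25831604003906), (24.266868591308594, 119.8255615234375), 80.58971405029297) 0.22634598496053798
```

```bash
python3 -m pendant '[{"jaw":0.45,"linear":[-0.73,-2.87,0],"twist":0},{"jaw":0.45,"linear":[-0.73,-2.87,0],"twist":0},{"jaw":0.45,"linear":[-0.73,-2.87,0],"twist":0},{"jaw":0.45,"linear":[-0.73,-2.87,0],"twist":0},{"jaw":0.45,"linear":[-0.73,-2.87,0],"twist":0},{"jaw":0.45,"linear":[-0.73,-2.87,0],"twist":0},{"jaw":0.45,"linear":[-0.73,-2.87,0],"twist":0},{"jaw":0.45,"linear":[-0.73,-2.87,0],"twist":0}]'
python3 -m pendant '[{"jaw":0.45,"linear":[-0.73,-2.87,0],"twist":0},{"jaw":0.45,"linear":[-0.73,-2.87,0],"twist":0},{"jaw":0.45,"linear":[-0.73,-2.87,0],"twist":0},{"jaw":0.45,"linear":[-0.73,-2.87,0],"twist":0},{"jaw":0.45,"linear":[-0.73,-2.87,0],"twist":0},{"jaw":0.45,"linear":[-0.73,-2.87,0],"twist":0},{"jaw":0.45,"linear":[-0.73,-2.87,0],"twist":0},{"jaw":0.45,"linear":[-0.73,-2.87,0],"twist":0},{"jaw":0.45,"linear":[0,0,2],"twist":6},{"jaw":0.45,"linear":[0,0,2],"twist":6},{"jaw":0.45,"linear":[0,0,2],"twist":0},{"jaw":0.45,"linear":[0,0,0],"twist":0}]'
python3 -m pendant '[{"jaw":0.45,"linear":[0,0,0],"twist":0},{"jaw":0.45,"linear":[0,0,0],"twist":0}]'
python3 - <<'E'
from h import *
c=cams.camera("wrist"); cv2.imwrite("pics/w2.png",c["color"]); np.savez("w2.npz",**c); p,psi,o=pose(); print(p,psi,o["q"].round(3))
W=cloud(c);P=W.reshape(-1,3)
near=(np.hypot(*(P[:,:2]-[.527,.396]).T)<.105)
for a,b in((.024,.034),(.045,.055)):
    m=near&(P[:,2]>a)&(P[:,2]<b); Q=P[m]; print(m.sum(),cv2.minAreaRect((Q[:,:2]*1000).astype(np.float32)),np.median(Q[:,2]))
E
```

```text
time: 3.2
position: [0.4688, 0.1916, 0.3316]
tool_rot: [0.997, -0.078, 0.0, -0.0]
ft_force: [1.0, -0.1, 0.1]
grip_width: 0.039
grip_force: 0.0
time: 4.2
position: [0.4453, 0.4248, 0.267]
tool_rot: [0.983, -0.182, -0.003, 0.003]
ft_force: [-0.7, -0.2, -0.5]
grip_width: 0.0391
grip_force: 0.0
time: 4.37
position: [0.4485, 0.4265, 0.2726]
tool_rot: [0.983, -0.183, 0.001, -0.001]
ft_force: [0.4, 0.3, 0.6]
grip_width: 0.0391
grip_force: 0.0
[0.44871838 0.42655527 0.27310513] -21.06173699284779 [0.58  0.484 1.412 0.    1.243 2.518]
4341 ((528.1610107421875, 396.7705078125), (130.44615173339844, 150.04718017578125), 69.2539291381836) 0.029251662522363053
1767 ((527.6958618164062, 397.0091552734375), (11.97780704498291, 132.5902557373047), 69.23037719726562) 0.04927167666588034
```

View pics/w2.png

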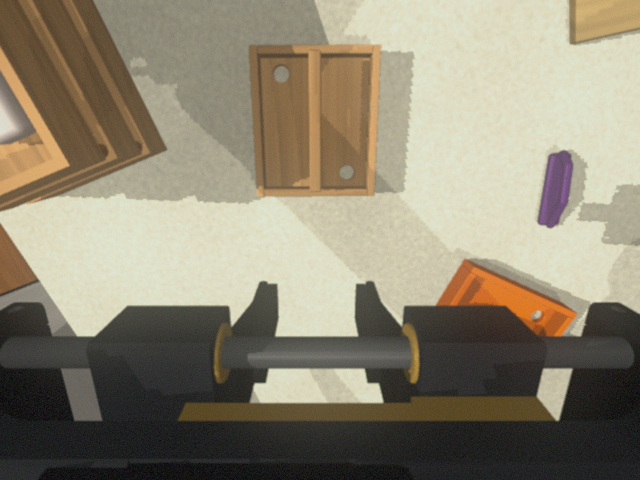

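The picture shows the tier upright in the image, spanning (250,45) to (380,195). Its holes are at (281,73) and (346,172), the same diagonal as the pegs, so it needs no half turn.

```bash
python3 - <<'E'
from h import *
delta([.528,.397,.10]); 
c=dict(np.load("w2.npz")); P=cloud(c)[:260].reshape(-1,3); P=P[P[:,2]>.06]
c=dict(np.load("top0.npz")); P2=cloud(c)[:260,:250].reshape(-1,3); P=np.r_[P,P2[P2[:,2]>.06]]
p,psi,o=pose(); L=R.from_quat(o["tool_rot"]).inv().apply(P-[.528,.397,.045])
m=np.abs(L[:,0])<.09; L=L[m]; m=np.abs(L[:,1])<.25; print(L[m].min(0),L[m].max(0), P.max(0))
E
```

```text
pos [0.4487 0.4266 0.2731] psi -21.06 tool cm [ 8.43 -0.05 17.32]
[-0.06086335 -0.24999955 -0.12973458] [ 0.089914   -0.16892599 -0.01458196] [0.91457583 0.71790147 0.23407452]
```

```bash
python3 -m pendant '[{"jaw":0.45,"linear":[2.81,0,0],"twist":-0.3},{"jaw":0.45,"linear":[2.81,0,0],"twist":0},{"jaw":0.45,"linear":[2.81,-0.05,0],"twist":0},{"jaw":0.45,"linear":[0,0,2.9],"twist":0},{"jaw":0.45,"linear":[0,0,2.9],"twist":0},{"jaw":0.45,"linear":[0,0,2.9],"twist":0},{"jaw":0.45,"linear":[0,0,2.9],"twist":0},{"jaw":0.45,"linear":[0,0,2.9],"twist":0},{"jaw":0.45,"linear":[0,0,2.9],"twist":0},{"jaw":0.45,"linear":[0,0,0],"twist":0},{"jaw":0.45,"linear":[0,0,0],"twist":0}]'
python3 - <<'E'
from h import *
delta([.528,.397,.045])
E
```

```text
time: 5.33
position: [0.5267, 0.3964, 0.0974]
tool_rot: [0.984, -0.18, -0.001, 0.0]
ft_force: [-0.0, -0.5, 0.1]
grip_width: 0.0389
grip_force: 0.0
pos [0.5267 0.3964 0.0974] psi -20.78 tool cm [ 0.1  -0.11  5.24]
```

```bash
python3 -m pendant '[{"jaw":0.45,"linear":[0.05,-0.05,1.8],"twist":0},{"jaw":0.45,"linear":[0,0,1.8],"twist":0},{"jaw":0.45,"linear":[0,0,1.6],"twist":0},{"jaw":0.45,"linear":[0,0,0],"twist":0},{"jaw":0.45,"linear":[0,0,0],"twist":0}]'
python3 -m pendant '[{"jaw":0.1,"linear":[0,0,0],"twist":0},{"jaw":0.05,"linear":[0,0,0],"twist":0},{"jaw":0,"linear":[0,0,0],"twist":0},{"jaw":0,"linear":[0,0,0],"twist":0},{"jaw":0,"linear":[0,0,0],"twist":0},{"jaw":0,"linear":[0,0,0],"twist":0}]' 40
python3 - <<'E'
from h import *
delta([.528,.397,.045])
E
```

```text
time: 5.75
position: [0.5287, 0.3976, 0.0477]
tool_rot: [0.984, -0.18, 0.001, -0.001]
ft_force: [0.8, 0.1, 0.5]
grip_width: 0.0389
grip_force: 0.0
time: 6.25
position: [0.5277, 0.3973, 0.0462]
tool_rot: [0.984, -0.18, 0.0, -0.001]
ft_force: [-0.6, 0.8, 2.0]
grip_width: 0.0115
grip_force: 40.0
pos [0.5277 0.3973 0.0462] psi -20.78 tool cm [0.03 0.02 0.12]
```

```bash
python3 -m pendant '[{"jaw":0,"linear":[0,0,-1],"twist":0},{"jaw":0,"linear":[0,0,-2.5],"twist":0},{"jaw":0,"linear":[0,0,-3],"twist":0},{"jaw":0,"linear":[0,0,-3],"twist":0},{"jaw":0,"linear":[0,0,-3],"twist":0},{"jaw":0,"linear":[0,0,-3],"twist":0},{"jaw":0,"linear":[0,0,-3],"twist":0},{"jaw":0,"linear":[0,0,-3],"twist":0},{"jaw":0,"linear":[0,0,-3],"twist":0},{"jaw":0,"linear":[0,0,-2],"twist":0},{"jaw":0,"linear":[0,0,0],"twist":0},{"jaw":0,"linear":[0,0,0],"twist":0}]'
python3 -m pendant '[{"jaw":0,"linear":[0.6,1.3,0],"twist":0},{"jaw":0,"linear":[1.29,2.56,0],"twist":0},{"jaw":0,"linear":[1.29,2.56,0],"twist":0},{"jaw":0,"linear":[1.29,2.56,0],"twist":0},{"jaw":0,"linear":[1.29,2.56,0],"twist":0},{"jaw":0,"linear":[1.29,2.56,0],"twist":0},{"jaw":0,"linear":[1.29,2.56,0],"twist":0},{"jaw":0,"linear":[1.29,2.56,0],"twist":0},{"jaw":0,"linear":[1.29,2.56,0],"twist":0},{"jaw":0,"linear":[1.29,2.56,0],"twist":0}]'
python3 -m pendant '[{"jaw":0,"linear":[1.29,2.56,0],"twist":0},{"jaw":0,"linear":[1.29,2.56,0],"twist":0},{"jaw":0,"linear":[1.29,2.56,0],"twist":0},{"jaw":0,"linear":[1.29,2.56,0],"twist":0},{"jaw":0,"linear":[1.29,2.56,0],"twist":0},{"jaw":0,"linear":[1.29,2.56,0],"twist":0},{"jaw":0,"linear":[0.6,1.3,0],"twist":-4},{"jaw":0,"linear":[0,0,0],"twist":-4},{"jaw":0,"linear":[0,0,0],"twist":-3.7},{"jaw":0,"linear":[0,0,0],"twist":0},{"jaw":0,"linear":[0,0,0],"twist":0},{"jaw":0,"linear":[0,0,0],"twist":0}]'
python3 - <<'E'
from h import *
c=cams.camera("wrist"); cv2.imwrite("pics/w3.png",c["color"]); np.savez("w3.npz",**c)
delta([.5748,-.0587,.088])
E
```

```text
time: 7.25
position: [0.5271, 0.3967, 0.3111]
tool_rot: [0.984, -0.18, 0.0, -0.0]
ft_force: [-0.0, -0.2, -3.8]
grip_width: 0.0112
grip_force: 40.0
time: 8.08
position: [0.553, 0.1237, 0.3075]
tool_rot: [0.984, -0.18, -0.003, 0.001]
ft_force: [0.4, -0.1, -3.5]
grip_width: 0.0122
grip_force: 40.0
time: 9.08
position: [0.5729, -0.0593, 0.309]
tool_rot: [0.997, -0.08, -0.002, -0.0]
ft_force: [-0.6, 0.2, -3.0]
grip_width: 0.012
grip_force: 40.0
pos [ 0.5733 -0.0592  0.3095] psi -9.13 tool cm [ 0.2  -0.07 22.15]
```

View pics/w3.png

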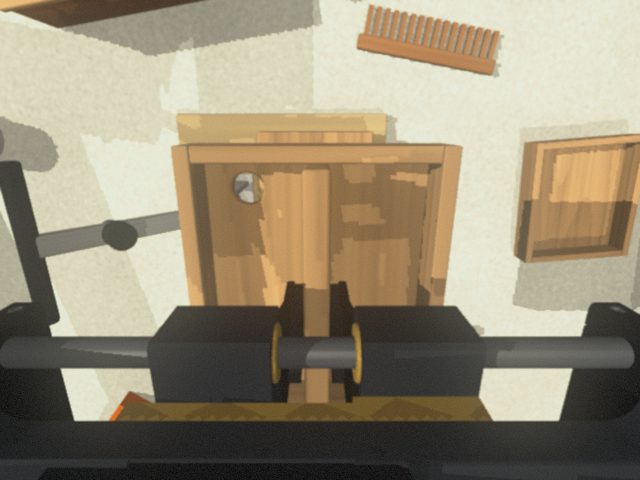

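```bash
python3 - <<'E'
from h import *
c=dict(np.load("w3.npz")); p,psi,o=pose(); W=cloud(c)
L=R.from_quat(o["tool_rot"]).inv().apply((W-p).reshape(-1,3)).reshape(W.shape)
rows=L[140:290]; F=rows.reshape(-1,3); m=(np.abs(F[:,1])<.08)&(F[:,0]<.09)
rim=F[m&(F[:,2]>.008)&(F[:,2]<.022)]; br=F[m&(F[:,2]>-.012)&(F[:,2]<.003)&(np.abs(F[:,1])<.02)]
print("rim z",np.median(rim[:,2]),"x max",np.percentile(rim[:,0],[97,99,99.8,100]),"y",np.percentile(rim[:,1],[0,.2,1,99,99.8,100]))
print("rim rect",cv2.minAreaRect((rim[:,:2]*1000).astype(np.float32)))
print("bridge",np.median(br[:,2]),br[:,1].min(),br[:,1].max(),np.polyfit(br[:,0],br[:,1],1), np.polyfit(br[:,0],br[:,2],1),br[:,0].min(),br[:,0].max())
fl=F[m&(F[:,2]>.03)&(F[:,2]<.05)]; print("floor z",np.median(fl[:,2]),np.linalg.lstsq(np.c_[fl[:,:2],np.ones(len(fl))],fl[:,2],rcond=None)[0])
A=np.c_[rim[:,:2],np.ones(len(rim))]; print("rim plane",np.linalg.lstsq(A,rim[:,2],rcond=None)[0])
E
```

```text
rim z 0.017371478651978536 x max [0.07429321 0.07465436 0.07469234 0.07473165] y [-0.06499924 -0.06450664 -0.0641254   0.06451963  0.06503754  0.06538537]
rim rect ((38.68743896484375, 0.18741607666015625), (72.18516540527344, 130.3623046875), 0.050485607236623764)
bridge -0.0025861260495555175 -0.0058456866810993454 0.006169886881422168 [0.00012906 0.00013539] [ 0.00632002 -0.00278912] 0.01380338642570074 0.06682290962132542
floor z 0.03917120261316263 [-0.00106367 -0.0021804   0.03898363]
rim plane [ 0.00371892 -0.00175267  0.01721607]
```

```bash
python3 -m pendant '[{"jaw":0,"linear":[0.2,-0.07,2],"twist":0},{"jaw":0,"linear":[0,0,2.5],"twist":0},{"jaw":0,"linear":[0,0,2.5],"twist":0},{"jaw":0,"linear":[0,0,2.5],"twist":0},{"jaw":0,"linear":[0,0,2.5],"twist":0},{"jaw":0,"linear":[0,0,2.5],"twist":0},{"jaw":0,"linear":[0,0,2.5],"twist":0},{"jaw":0,"linear":[0,0,1.6],"twist":0},{"jaw":0,"linear":[0,0,0],"twist":0},{"jaw":0,"linear":[0,0,0],"twist":0},{"jaw":0,"linear":[0,0,0],"twist":0}]'
python3 - <<'E'
from h import *
delta([.5748,-.0587,.088])
E
```

```text
time: 10.05
position: [0.5772, -0.0591, 0.1256]
tool_rot: [0.997, -0.079, 0.001, 0.0]
ft_force: [-0.1, -0.4, -3.5]
grip_width: 0.0117
grip_force: 40.0
pos [ 0.5772 -0.0591  0.1256] psi -9.07 tool cm [-0.25 -0.01  3.76]
```

```bash
python3 -m pendant '[{"jaw":0,"linear":[-0.1,0,0.5],"twist":0},{"jaw":0,"linear":[0,0,0.4],"twist":0},{"jaw":0,"linear":[0,0,0],"twist":0},{"jaw":0,"linear":[0,0,0],"twist":0},{"jaw":0,"linear":[0,0,0],"twist":0}]'
python3 - <<'E'
from h import *
delta([.5748,-.0587,.088])
E
```

```text
time: 10.47
position: [0.5753, -0.0589, 0.1159]
tool_rot: [0.997, -0.079, 0.0, 0.0]
ft_force: [-0.4, -0.4, -3.6]
grip_width: 0.0114
grip_force: 40.0
pos [ 0.5753 -0.0589  0.1159] psi -9.08 tool cm [-0.05 -0.01  2.79]
```

```bash
python3 -m pendant '[{"jaw":0,"linear":[-0.05,0,0.4],"twist":0},{"jaw":0,"linear":[0,0,0.4],"twist":0},{"jaw":0,"linear":[0,0,0.4],"twist":0},{"jaw":0,"linear":[0,0,0.4],"twist":0},{"jaw":0,"linear":[0,0,0],"twist":0},{"jaw":0,"linear":[0,0,0],"twist":0}]'
python3 -m pendant '[{"jaw":0,"linear":[0,0,0.4],"twist":0},{"jaw":0,"linear":[0,0,0.4],"twist":0},{"jaw":0,"linear":[0,0,0.2],"twist":0},{"jaw":0,"linear":[0,0,0],"twist":0},{"jaw":0,"linear":[0,0,0],"twist":0},{"jaw":0,"linear":[0,0,0],"twist":0}]'
python3 - <<'E'
from h import *
delta([.5748,-.0587,.088])
E
```

```text
time: 10.97
position: [0.5743, -0.0587, 0.099]
tool_rot: [0.997, -0.079, -0.001, -0.0]
ft_force: [0.5, 0.2, -3.7]
grip_width: 0.012
grip_force: 40.0
time: 11.47
position: [0.5747, -0.0588, 0.0896]
tool_rot: [0.997, -0.079, 0.0, 0.0]
ft_force: [0.7, 0.6, -2.9]
grip_width: 0.0117
grip_force: 40.0
pos [ 0.5747 -0.0588  0.0896] psi -9.08 tool cm [ 0.01 -0.01  0.16]
```

```bash
python3 -m pendant '[{"jaw":0,"linear":[0,0,0.1],"twist":0},{"jaw":0,"linear":[0,0,0.1],"twist":0},{"jaw":0,"linear":[0,0,0.1],"twist":0},{"jaw":0,"linear":[0,0,0],"twist":0},{"jaw":0,"linear":[0,0,0],"twist":0}]'
python3 -m pendant '[{"jaw":0.15,"linear":[0,0,0],"twist":0},{"jaw":0.3,"linear":[0,0,0],"twist":0},{"jaw":0.4,"linear":[0,0,0],"twist":0},{"jaw":0.4,"linear":[0,0,0],"twist":0},{"jaw":0.4,"linear":[0,0,-1],"twist":0},{"jaw":0.4,"linear":[0,0,-2],"twist":0},{"jaw":0.4,"linear":[0,0,-3],"twist":0},{"jaw":0.4,"linear":[0,0,-3],"twist":0},{"jaw":0.4,"linear":[-2,0,-3],"twist":0},{"jaw":0.4,"linear":[-3,0,-3],"twist":0},{"jaw":0.4,"linear":[-3,0,-3],"twist":0},{"jaw":0.4,"linear":[0,0,-3],"twist":0}]'
python3 -m pendant '[{"jaw":0.4,"linear":[0,0,-1.5],"twist":0},{"jaw":0.4,"linear":[0,0,0],"twist":0},{"jaw":0.4,"linear":[0,0,0],"twist":0}]'
python3 - <<'E'
from h import *
c=cams.camera("wrist"); cv2.imwrite("pics/w4.png",c["color"]); np.savez("w4.npz",**c); print(pose()[:2])
W=cloud(c)[:270];P=W.reshape(-1,3)
near=(np.hypot(*(P[:,:2]-[.5748,-.0587]).T)<.105)
for a,b in((.066,.076),(.086,.098)):
    m=near&(P[:,2]>a)&(P[:,2]<b); Q=P[m]; m2=np.abs(Q[:,2]-np.median(Q[:,2]))<.004; Q=Q[m2]; print(m.sum(),cv2.minAreaRect((Q[:,:2]*1000).astype(np.float32)),np.median(Q[:,2]),np.linalg.lstsq(np.c_[Q[:,:2],np.ones(len(Q))],Q[:,2],rcond=None)[0])
m=(P[:,2]>.17)&(P[:,2]<.24)&(P[:,1]>.08)&(P[:,0]>.5); Q=P[m];
k=(Q[:,:2]@[.1564,.9877])>.0; r=cv2.minAreaRect((Q[:,:2]*1000).astype(np.float32)); print("bar",r,cv2.boxPoints(r),Q[:,2].max())
E
```

```text
time: 11.88
position: [0.5749, -0.0588, 0.0882]
tool_rot: [0.997, -0.079, 0.001, 0.0]
ft_force: [-2.6, -0.5, 7.1]
grip_width: 0.0119
grip_force: 40.0
time: 12.88
position: [0.4894, -0.044, 0.296]
tool_rot: [0.997, -0.079, -0.005, -0.001]
ft_force: [0.4, 0.3, -0.8]
grip_width: 0.0347
grip_force: 0.0
time: 13.13
position: [0.4969, -0.0464, 0.3116]
tool_rot: [0.997, -0.079, 0.001, 0.0]
ft_force: [-0.1, 0.8, -0.3]
grip_width: 0.0348
grip_force: 0.0
(array([ 0.49629599, -0.04617922,  0.31031592]), np.float64(-9.078021297843181))
4384 ((577.6878662109375, -42.42815399169922), (164.48777770996094, 149.31561279296875), 80.9659423828125) 0.07131895083394676 [ 0.00022188 -0.00106442  0.07102767]
1742 ((581.1529541015625, -20.637924194335938), (89.49689483642578, 133.13597106933594), 81.2532730102539) 0.09127644129518758 [0.00115793 0.00200406 0.09069634]
bar ((589.5986938476562, 114.91658020019531), (62.8066520690918, 102.16825866699219), 72.4033203125) [[531.4112   100.426155]
 [628.79877   69.53919 ]
 [647.7862   129.40701 ]
 [550.3986   160.29398 ]] 0.22601354499969467
```

View pics/w4.png

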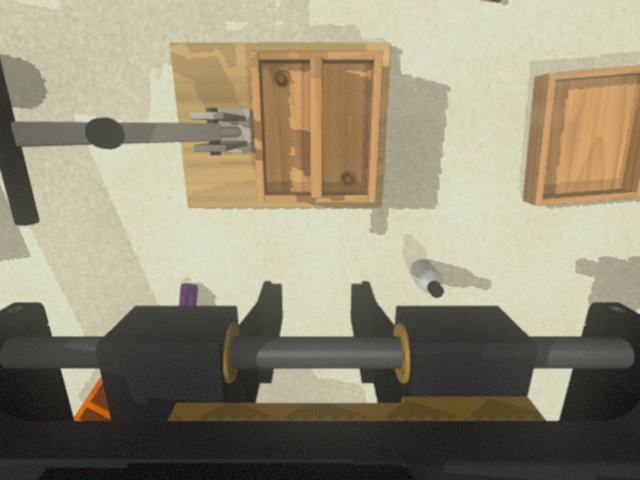

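The picture shows the tier seated. Both pegs poke through the holes at (282,77) and (348,178), the rim is at 71 mm and the bridge at 91 mm, level. Next I'll go to the bar.

```bash
python3 -m pendant '[{"jaw":0.45,"linear":[0.49,-2.51,0],"twist":0},{"jaw":0.45,"linear":[0.49,-2.51,0],"twist":0},{"jaw":0.45,"linear":[0.49,-2.51,0],"twist":0},{"jaw":0.45,"linear":[0.49,-2.51,0],"twist":0},{"jaw":0.45,"linear":[0.49,-2.51,0],"twist":0},{"jaw":0.45,"linear":[0.49,-2.51,0],"twist":0},{"jaw":0.45,"linear":[0.49,-2.51,0],"twist":0},{"jaw":0.45,"linear":[0.49,-2.51,0],"twist":0},{"jaw":0.45,"linear":[0,0,0],"twist":0},{"jaw":0.45,"linear":[0,0,0],"twist":0},{"jaw":0.45,"linear":[0,0,0],"twist":0}]'
python3 - <<'E'
from h import *
delta([.5671,.1461,.216])
c=cams.camera("wrist"); np.savez("w5.npz",**c); p,psi,o=pose(); W=cloud(c)
L=R.from_quat(o["tool_rot"]).inv().apply((W-[.5671,.1461,.218]).reshape(-1,3)); m=(np.abs(L[:,2])<.012)&(np.abs(L[:,1])<.02)&(L[:,0]>-.03)&(L[:,0]<.12)
L=L[m]; print(m.sum(),L.min(0),L.max(0))
m=(L[:,0]<.025)|(L[:,0]>.06); print(np.percentile(L[m],[1,50,99],axis=0).round(4), np.polyfit(L[m,0],L[m,1],1))
E
```

```text
time: 14.1
position: [0.5662, 0.1454, 0.3086]
tool_rot: [0.997, -0.079, -0.002, 0.001]
ft_force: [-0.6, -0.4, -0.1]
grip_width: 0.0395
grip_force: 0.0
pos [0.5662 0.1454 0.3086] psi -9.06 tool cm [ 0.11 -0.09  9.26]
4126 [-0.01994759 -0.00742088 -0.00896008] [0.09938037 0.0198524  0.01197947]
[[-0.0185 -0.007  -0.0077]
 [ 0.0636 -0.0005 -0.0055]
 [ 0.0985  0.0059 -0.0012]] [-0.0024128 -0.0004148]
```

```bash
python3 -m pendant '[{"jaw":0.45,"linear":[0.1,-0.1,2.5],"twist":0},{"jaw":0.45,"linear":[0,0,2.5],"twist":0},{"jaw":0.45,"linear":[0,0,2.5],"twist":0},{"jaw":0.45,"linear":[0,0,1.7],"twist":0},{"jaw":0.45,"linear":[0,0,0],"twist":0},{"jaw":0.45,"linear":[0,0,0],"twist":0}]'
python3 -m pendant '[{"jaw":0.25,"linear":[0,0,0],"twist":0},{"jaw":0.15,"linear":[0,0,0],"twist":0},{"jaw":0.1,"linear":[0,0,0],"twist":0},{"jaw":0.1,"linear":[0,0,0],"twist":0},{"jaw":0.1,"linear":[0,0,0],"twist":0}]' 25
python3 - <<'E'
from h import *
delta([.5671,.1461,.216])
p=pose()[0]; Pq=np.array([.5748,-.0587]);Y=np.array([.158,.9875]); 
y0=(p[:2]-Pq)@Y; z0=p[2]+.002
th=np.arctan2(z0-.112,y0-.095); rad=np.hypot(z0-.112,y0-.095); print(y0,z0,np.degrees(th),rad)
# arc relative displacement in cm (tool y = -Y, tool z=-z), per 9 deg
prev=None
for k in range(0,136,9):
    a=np.radians(45+k); q=np.array([-(.095+.15*np.cos(a)),-(.112+.15*np.sin(a))])*100
    if prev is not None: print(k,(q-prev).round(2))
    prev=q
E
```

```text
time: 14.65
position: [0.5675, 0.1455, 0.2177]
tool_rot: [0.997, -0.08, -0.001, 0.0]
ft_force: [0.9, 0.1, 0.9]
grip_width: 0.0392
grip_force: 0.0
time: 15.07
position: [0.5686, 0.1467, 0.2193]
tool_rot: [0.997, -0.079, 0.001, -0.0]
ft_force: [1.1, -0.2, -0.1]
grip_width: 0.0141
grip_force: 0.4
pos [0.5686 0.1467 0.2193] psi -9.07 tool cm [-0.14  0.08  0.33]
0.2018343065417825 0.22132905322700125 45.661222653256594 0.15286075668325086
9 [ 1.79 -1.53]
18 [ 2.01 -1.23]
27 [ 2.17 -0.9 ]
36 [ 2.29 -0.55]
45 [ 2.35 -0.18]
54 [2.35 0.18]
63 [2.29 0.55]
72 [2.17 0.9 ]
81 [2.01 1.23]
90 [1.79 1.53]
99 [1.53 1.79]
108 [1.23 2.01]
117 [0.9  2.17]
126 [0.55 2.29]
135 [0.18 2.35]
```

```bash
python3 -m pendant '[{"jaw":0,"linear":[0,0,0.2],"twist":0},{"jaw":0,"linear":[0,0,0],"twist":0},{"jaw":0,"linear":[0,1.79,-1.53],"twist":0},{"jaw":0,"linear":[0,2.01,-1.23],"twist":0},{"jaw":0,"linear":[0,2.17,-0.9],"twist":0},{"jaw":0,"linear":[0,2.29,-0.55],"twist":0},{"jaw":0,"linear":[0,0,0],"twist":0}]'
cat > arc.py <<'E'
from h import *
p,psi,o=pose(); Pq=np.array([.5748,-.0587]);Y=np.array([.158,.9875]);y=(p[:2]-Pq)@Y-.095;z=p[2]+.002-.112
print("angle",np.degrees(np.arctan2(z,y)).round(1)-45,"rad",np.hypot(y,z).round(4),"yz",y,z,o["ft_force"].round(1),o["grip_width"],o["grip_force"])
E
python3 arc.py
```

```text
time: 15.65
position: [0.5558, 0.0654, 0.2628]
tool_rot: [0.997, -0.08, 0.002, -0.002]
ft_force: [-4.9, 5.2, 16.8]
grip_width: 0.0131
grip_force: 25.0
angle 35.900000000000006 rad 0.1548 yz 0.024554764092770118 0.15283857097169418 [-4.9  5.2 16.8] 0.01307877463800775 25.00358372926712
```

```bash
python3 -m pendant '[{"jaw":0,"linear":[0,0,0],"twist":0},{"jaw":0,"linear":[0,0,0],"twist":0}]'; python3 arc.py
python3 - <<'E'
from h import *
c=cams.camera("scene"); cv2.imwrite("pics/s1.png",c["color"][150:400,180:560])
E
```

```text
time: 15.82
position: [0.556, 0.0668, 0.2626]
tool_rot: [0.997, -0.079, 0.002, -0.002]
ft_force: [-4.1, 6.1, 17.3]
grip_width: 0.0132
grip_force: 25.0
angle 35.400000000000006 rad 0.1548 yz 0.025929713875959493 0.15262393597700802 [-4.1  6.1 17.3] 0.013236138522723116 25.00235617160797
```

View pics/s1.png

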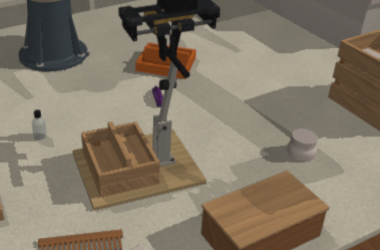

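The arm is close to upright, held by the gripper, and the tier still sits on the box. I'll carry on along the arc and take out the 4 mm vertical preload.

```bash
python3 -m pendant '[{"jaw":0,"linear":[0,0,-0.4],"twist":0},{"jaw":0,"linear":[0,2.35,-0.18],"twist":0},{"jaw":0,"linear":[0,2.35,0.18],"twist":0},{"jaw":0,"linear":[0,2.29,0.55],"twist":0},{"jaw":0,"linear":[0,2.17,0.9],"twist":0},{"jaw":0,"linear":[0,0,0],"twist":0}]'; python3 arc.py
python3 -m pendant '[{"jaw":0,"linear":[0,2.01,1.23],"twist":0},{"jaw":0,"linear":[0,1.79,1.53],"twist":0},{"jaw":0,"linear":[0,1.53,1.79],"twist":0},{"jaw":0,"linear":[0,0,0],"twist":0},{"jaw":0,"linear":[0,0,0],"twist":0}]'; python3 arc.py
```

```text
time: 16.37
position: [0.5404, -0.0283, 0.2475]
tool_rot: [0.997, -0.08, -0.0, 0.001]
ft_force: [-0.5, -3.1, 1.3]
grip_width: 0.0132
grip_force: 25.0
angle 72.1 rad 0.1545 yz -0.07039827328716691 0.13750871331456427 [-0.5 -3.1  1.3] 0.013178467670174051 25.00282108783722
time: 16.78
position: [0.5322, -0.0784, 0.2019]
tool_rot: [0.997, -0.079, -0.001, 0.0]
ft_force: [0.1, -1.9, -2.6]
grip_width: 0.013
grip_force: 25.0
angle 97.80000000000001 rad 0.1521 yz -0.12117727836430325 0.09194968318518242 [ 0.1 -1.9 -2.6] 0.01301382277531494 24.995560348033905
```

```bash
python3 -m pendant '[{"jaw":0,"linear":[0,1.23,2.01],"twist":0},{"jaw":0,"linear":[0,0.9,2.17],"twist":0},{"jaw":0,"linear":[0,0,0],"twist":0},{"jaw":0.5,"linear":[0,0,0],"twist":0},{"jaw":0.5,"linear":[0,0,0],"twist":0},{"jaw":0.5,"linear":[0,0,0],"twist":0},{"jaw":0.5,"linear":[0,0,-1.5],"twist":0},{"jaw":0.5,"linear":[0,0,-3],"twist":0},{"jaw":0.5,"linear":[0,0,-3],"twist":0},{"jaw":0.5,"linear":[0,0,-3],"twist":0},{"jaw":0.5,"linear":[0,0,-2],"twist":0},{"jaw":0.5,"linear":[0,0,0],"twist":0}]'
python3 -m pendant '[{"jaw":0.5,"linear":[0,0,0],"twist":0},{"jaw":0.5,"linear":[0,0,0],"twist":0},{"jaw":0.5,"linear":[0,0,0],"twist":0},{"jaw":0.5,"linear":[0,0,0],"twist":0},{"jaw":0.5,"linear":[0,0,0],"twist":0},{"jaw":0.5,"linear":[0,0,0],"twist":0},{"jaw":0.5,"linear":[0,0,0],"twist":0},{"jaw":0.5,"linear":[0,0,0],"twist":0},{"jaw":0.5,"linear":[0,0,0],"twist":0},{"jaw":0.5,"linear":[0,0,0],"twist":0},{"jaw":0.5,"linear":[0,0,0],"twist":0},{"jaw":0.5,"linear":[0,0,0],"twist":0}]'
python3 arc.py
cat > bar.py <<'E'
from h import *
import sys
c=cams.camera("wrist"); cv2.imwrite(f"pics/{sys.argv[1]}.png",c["color"]); W=cloud(c).reshape(-1,3)
X=np.array([.9875,-.158,0]);Y=np.array([.158,.9875,0]);D=W-[.5748,-.0587,0]
L=np.c_[D@X,D@Y,W[:,2]]
# bar slices away from arm
for lo,hi in((-.06,-.05),(-.02,-.012),(.012,.02),(.03,.055)):
    m=(L[:,0]>lo)&(L[:,0]<hi)&(L[:,1]>-.09)&(L[:,1]<-.02)&(L[:,2]>.098)&(L[:,2]<.2); Q=L[m]
    if len(Q)>10: print((lo,hi),len(Q),"y",np.percentile(Q[:,1],[2,98]).round(4),"z max",np.percentile(Q[:,2],99).round(4))
E
python3 bar.py w6
```

```text
time: 17.78
position: [0.5319, -0.099, 0.2922]
tool_rot: [0.997, -0.079, 0.006, 0.001]
ft_force: [-0.6, -0.7, 0.9]
grip_width: 0.0434
grip_force: 0.0
time: 18.78
position: [0.529, -0.0991, 0.2858]
tool_rot: [0.997, -0.079, 0.0, 0.0]
ft_force: [-0.8, -0.2, 0.4]
grip_width: 0.0434
grip_force: 0.0
angle 83.9 rad 0.226 yz -0.14210073780025834 0.17579853412051688 [-0.8 -0.2  0.4] 0.04340077512142355 0.0
(-0.06, -0.05) 138 y [-0.0611 -0.048 ] z max 0.119
(-0.02, -0.012) 139 y [-0.0616 -0.048 ] z max 0.1192
(0.012, 0.02) 145 y [-0.0611 -0.0479] z max 0.1192
(0.03, 0.055) 513 y [-0.0616 -0.0479] z max 0.1194
```

View pics/w6.png

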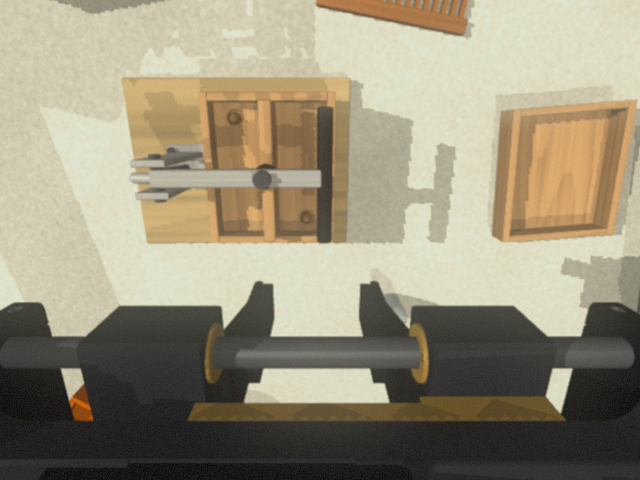

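The clamp is level: bar centre at press y = -55 mm, z = 112 mm, with the foot on the bridge at (262,178). I'll wait with the robot clear of everything.

```bash
for i in 1 2 3 4; do python3 -m pendant '[{"jaw":0.5,"linear":[0,0,0],"twist":0},{"jaw":0.5,"linear":[0,0,0],"twist":0},{"jaw":0.5,"linear":[0,0,0],"twist":0},{"jaw":0.5,"linear":[0,0,0],"twist":0},{"jaw":0.5,"linear":[0,0,0],"twist":0},{"jaw":0.5,"linear":[0,0,0],"twist":0},{"jaw":0.5,"linear":[0,0,0],"twist":0},{"jaw":0.5,"linear":[0,0,0],"twist":0},{"jaw":0.5,"linear":[0,0,0],"twist":0},{"jaw":0.5,"linear":[0,0,0],"twist":0},{"jaw":0.5,"linear":[0,0,0],"twist":0},{"jaw":0.5,"linear":[0,0,0],"twist":0}]' | head -1; done
python3 bar.py w7
python3 - <<'E'
from h import *
X=np.array([.9875,-.158,0]);Y=np.array([.158,.9875,0]); delta(np.array([.5748,-.0587,.111])-.04*X-.0547*Y)
E
```

```text
time: 19.83
time: 20.83
time: 21.83
time: 22.83
(-0.06, -0.05) 138 y [-0.0611 -0.048 ] z max 0.1196
(-0.02, -0.012) 139 y [-0.0616 -0.0479] z max 0.1194
(0.012, 0.02) 142 y [-0.061  -0.0479] z max 0.1195
(0.03, 0.055) 516 y [-0.0616 -0.0479] z max 0.1193
pos [ 0.529  -0.099   0.2858] psi -9.08 tool cm [-0.11  0.76 17.48]
```

```bash
python3 -m pendant '[{"jaw":0.45,"linear":[-0.1,0.76,2],"twist":0},{"jaw":0.45,"linear":[0,0,3],"twist":0},{"jaw":0.45,"linear":[0,0,3],"twist":0},{"jaw":0.45,"linear":[0,0,3],"twist":0},{"jaw":0.45,"linear":[0,0,2.5],"twist":0},{"jaw":0.45,"linear":[0,0,2],"twist":0},{"jaw":0.45,"linear":[0,0,1.6],"twist":0},{"jaw":0.45,"linear":[0,0,0],"twist":0},{"jaw":0.45,"linear":[0,0,0],"twist":0},{"jaw":0.45,"linear":[0,0,0],"twist":0}]'
python3 arc.py
python3 -m pendant '[{"jaw":0.25,"linear":[0,0,0],"twist":0},{"jaw":0.1,"linear":[0,0,0],"twist":0},{"jaw":0,"linear":[0,0,0],"twist":0},{"jaw":0,"linear":[0,0,0],"twist":0},{"jaw":0,"linear":[0,0,0],"twist":0},{"jaw":0,"linear":[0,0,0],"twist":0}]' 30
python3 arc.py
```

```text
time: 23.72
position: [0.5276, -0.1067, 0.1156]
tool_rot: [0.997, -0.079, 0.001, 0.0]
ft_force: [0.7, -0.1, 0.3]
grip_width: 0.0392
grip_force: 0.0
angle 132.9 rad 0.15 yz -0.14985432258362008 0.005587047817261298 [ 0.7 -0.1  0.3] 0.03916067574266522 0.0
time: 24.22
position: [0.527, -0.1062, 0.1152]
tool_rot: [0.997, -0.079, 0.0, -0.0]
ft_force: [0.2, 1.0, 2.5]
grip_width: 0.013
grip_force: 30.0
angle 133.0 rad 0.1496 yz -0.14946042247213964 0.00524360560292228 [0.2 1.  2.5] 0.012964679473980893 29.999640583992004
```

```bash
python3 -m pendant '[{"jaw":0,"linear":[0,-0.05,-1.17],"twist":0},{"jaw":0,"linear":[0,-0.13,-1.18],"twist":0},{"jaw":0,"linear":[0,-0.55,-2.29],"twist":0},{"jaw":0,"linear":[0,-0.9,-2.17],"twist":0},{"jaw":0,"linear":[0,0,0],"twist":0}]'; python3 arc.py
python3 -m pendant '[{"jaw":0,"linear":[0,-1.23,-2.01],"twist":0},{"jaw":0,"linear":[0,-1.53,-1.79],"twist":0},{"jaw":0,"linear":[0,-1.79,-1.53],"twist":0},{"jaw":0,"linear":[0,-2.01,-1.23],"twist":0},{"jaw":0,"linear":[0,0,0],"twist":0}]'; python3 arc.py
```

```text
time: 24.63
position: [0.5295, -0.0907, 0.1849]
tool_rot: [0.997, -0.078, 0.001, 0.001]
ft_force: [-1.8, -3.9, -1.8]
grip_width: 0.0125
grip_force: 30.0
angle 105.69999999999999 rad 0.1533 yz -0.13374592188480272 0.07490233065509973 [-1.8 -3.9 -1.8] 0.012544738282535882 30.00351905822754
time: 25.05
position: [0.5396, -0.0293, 0.2529]
tool_rot: [0.997, -0.077, 0.001, 0.006]
ft_force: [-10.5, -14.4, 22.3]
grip_width: 0.0129
grip_force: 30.0
angle 71.6 rad 0.1598 yz -0.07155697726716712 0.14288547404093505 [-10.5 -14.4  22.3] 0.012872518939865308 29.98912364244461
```

```bash
python3 -m pendant '[{"jaw":0,"linear":[0,0,0],"twist":0},{"jaw":0,"linear":[0,0,0],"twist":0},{"jaw":0,"linear":[0,0,0],"twist":0}]'; python3 arc.py
python3 - <<'E'
from h import *
c=cams.camera("scene"); cv2.imwrite("pics/s2.png",c["color"][150:400,180:560])
E
```

```text
time: 25.3
position: [0.5393, -0.031, 0.2519]
tool_rot: [0.997, -0.078, 0.001, 0.006]
ft_force: [-9.4, -13.6, 21.3]
grip_width: 0.0131
grip_force: 30.0
angle 72.3 rad 0.1597 yz -0.07323847890151597 0.1419170900778226 [ -9.4 -13.6  21.3] 0.013143956646204755 29.99440759420395
```

View pics/s2.png

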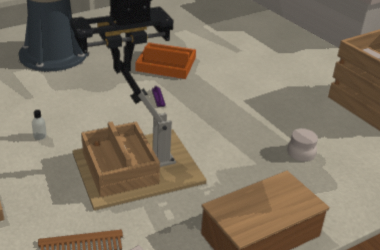

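The arm is partway back and the tier has stayed on its pegs. The bar has rolled in the pads and built up about 20 N, so I'll loosen to a cage and push it across centre that way.

```bash
python3 -m pendant '[{"jaw":0.2,"linear":[0,0,0],"twist":0},{"jaw":0.2,"linear":[0,0,0],"twist":0}]'; python3 arc.py
python3 -m pendant '[{"jaw":0.2,"linear":[0,-2.17,-0.9],"twist":0},{"jaw":0.2,"linear":[0,-2.29,-0.55],"twist":0},{"jaw":0.2,"linear":[0,-2.35,-0.18],"twist":0},{"jaw":0.2,"linear":[0,-2.35,0.18],"twist":0},{"jaw":0.2,"linear":[0,0,0],"twist":0}]'; python3 arc.py
```

```text
time: 25.52
position: [0.5405, -0.0283, 0.2497]
tool_rot: [0.997, -0.079, 0.002, 0.002]
ft_force: [-0.2, -4.6, 3.4]
grip_width: 0.0164
grip_force: 2.4
angle 71.7 rad 0.1564 yz -0.07038570491644011 0.13967145842621326 [-0.2 -4.6  3.4] 0.01635322032305679 2.395976185798645
time: 25.93
position: [0.5548, 0.0677, 0.2629]
tool_rot: [0.997, -0.078, 0.001, -0.001]
ft_force: [0.7, 2.9, 1.0]
grip_width: 0.0175
grip_force: 1.4
angle 35.099999999999994 rad 0.1552 yz 0.026633160638231443 0.15285936069768435 [0.7 2.9 1. ] 0.01745205946370921 1.4415684342384338
```

```bash
python3 -m pendant '[{"jaw":0.2,"linear":[0,-2.29,0.55],"twist":0},{"jaw":0.2,"linear":[0,-2.17,0.9],"twist":0},{"jaw":0.2,"linear":[0,-2.01,1.23],"twist":0},{"jaw":0.2,"linear":[0,0,0],"twist":0},{"jaw":0.5,"linear":[0,0,0],"twist":0},{"jaw":0.5,"linear":[0,0,0],"twist":0},{"jaw":0.5,"linear":[0,0,0],"twist":0},{"jaw":0.5,"linear":[0,0,-2],"twist":0},{"jaw":0.5,"linear":[0,0,-3],"twist":0},{"jaw":0.5,"linear":[0,0,-3],"twist":0},{"jaw":0.5,"linear":[-2,0,-1],"twist":0},{"jaw":0.5,"linear":[-3,0,0],"twist":0}]'
python3 -m pendant '[{"jaw":0.5,"linear":[-3,0,0],"twist":0},{"jaw":0.5,"linear":[-2,2,0],"twist":0},{"jaw":0.5,"linear":[0,3,0],"twist":0},{"jaw":0.5,"linear":[0,3,0],"twist":0},{"jaw":0.5,"linear":[0,3,0],"twist":0},{"jaw":0.5,"linear":[0,0,0],"twist":0},{"jaw":0.5,"linear":[0,0,0],"twist":0},{"jaw":0.5,"linear":[0,0,0],"twist":0},{"jaw":0.5,"linear":[0,0,0],"twist":0},{"jaw":0.5,"linear":[0,0,0],"twist":0},{"jaw":0.5,"linear":[0,0,0],"twist":0},{"jaw":0.5,"linear":[0,0,0],"twist":0}]'
python3 - <<'E'
from h import *
c=cams.camera("wrist"); cv2.imwrite("pics/w8.png",c["color"]); print(pose()[:2])
W=cloud(c).reshape(-1,3); X=np.array([.9875,-.158,0]);Y=np.array([.158,.9875,0]);D=W-[.5748,-.0587,0];L=np.c_[D@X,D@Y,W[:,2]]
m=(np.abs(L[:,0])<.07)&(np.abs(L[:,0])>.012)&(L[:,1]>.13)&(L[:,1]<.24)&(L[:,2]>.2)&(L[:,2]<.27); Q=L[m]; print("bar",len(Q),np.percentile(Q,[1,99],axis=0).round(4))
m=(np.abs(L[:,0])<.1)&(np.abs(L[:,1])<.075)&(abs(L[:,2]-.0713)<.003); Q=L[m]; print("rim",cv2.minAreaRect((Q[:,:2]*1000).astype(np.float32)),np.median(Q[:,2]))
E
```

```text
time: 26.93
position: [0.5192, 0.1347, 0.3304]
tool_rot: [0.997, -0.08, 0.006, 0.0]
ft_force: [-0.1, 0.5, -0.4]
grip_width: 0.0431
grip_force: 0.0
time: 27.93
position: [0.4483, 0.0366, 0.3261]
tool_rot: [0.997, -0.078, -0.0, 0.0]
ft_force: [-0.3, -0.0, 0.2]
grip_width: 0.0439
grip_force: 0.0
(array([0.44827715, 0.03656012, 0.32609528]), np.float64(-9.00302211934764))
bar 2024 [[-0.0593  0.1944  0.2156]
 [ 0.0152  0.2069  0.2255]]
rim ((-7.035247802734375, -0.7574005126953125), (135.4071807861328, 130.234375), 0.1743716299533844) 0.07140932432591923
```

View pics/w8.png

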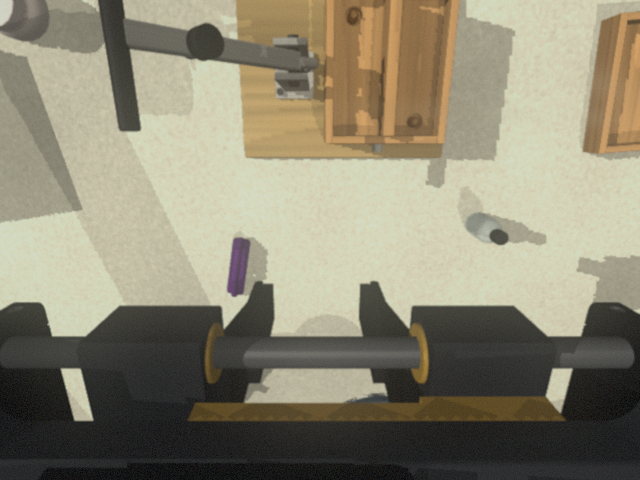

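The arm is parked (bar centre at y = 201 mm, z = 218 mm), and the tier is seated with pegs at (353,15) and (414,121). The robot is clear, so I'll hand in.

```bash
python3 -m pendant '[{"jaw":0.5,"linear":[0,0,0],"twist":0},{"jaw":0.5,"linear":[0,0,0],"twist":0},{"jaw":0.5,"linear":[0,0,0],"twist":0},{"jaw":0.5,"linear":[0,0,0],"twist":0}]' | head -1; python3 -c "
from rig import robot
print(robot.hand_in())"
```

```text
time: 28.32
the job is handed in; nothing more can be done
None
```

I handed the job in at 28.3 s; the judge returned no verdict. By the last pictures, the bridge tier is seated on both pegs, it had been clamped hands-off for more than 4 s, the arm is back at its parked stop, and the robot is clear; I did not re-measure the other items on the shelf.

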